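Make up two wood-carving kits

ROBOT

A 7-joint arm with a two-finger parallel gripper is mounted at the origin on the work surface. World frame = base frame: x ahead of the robot, y to its left, z up, the work surface at z = 0. Lengths are in m, angles in rad, forces in N, time in s.
With the tool pointing down it reaches from about 0.425 to 0.925 m from the base axis. Payload 6.8 kg.
Tool frame: the origin (TCP) lies between the finger pads; the fingertips stand 22 mm ahead of it and the grasp point (between the pads) lies 3 mm ahead of it; z points along the fingers, y is the direction in which the jaws open and shut (so a half turn about z gives the same grasp; the last joint's range is limited). The gripper opens to 85 mm and grips with 20 to 120 N. Pads are 22 mm wide; open, the fingers measure 114 mm over their backs; the gripper's body (76 mm by 85 mm) begins 54 mm behind the grasp point. The pads swing forward as they close: fully open they stand 13 mm farther back than shut.
Start: joints at [-1.228, 0.477, 0.022, 1.555, -0.011, 1.109, -0.083], TCP at [0.294, 0.608, 0.253] pointing down, gripper open.
Joint ranges: [-2.96, 2.96], [-0.34, 2.1], [-1.41, 1.46], [0.24, 2.44], [-1.37, 4.51], [0.17, 1.92], [-2.96, 2.96]. Speed limits (rad/s): [2.39, 2.39, 3.14, 3.14, 3.14, 3.14, 3.14].

INTERFACE

Orientations are given as a unit quaternion [w, x, y, z].
In Python, from station import bot gives the robot as it stands. The module is installed in compiled form; this text tells all that it offers.
- The arm moves only by the tool drive_tool, never from a script. Its argument "series" is one flat list of numbers, 7 for each row, row after row: the opening, from -1 (shut) to 1 (fully open), then the shift along the tool's x, y, z in mm, then the turn, a rotation vector about the tool's x, y, z in rad. In form: [jaw, x, y, z, wx, wy, wz, jaw, x, y, z, wx, wy, wz, ...]. A call has 1 to 12 rows; each row shifts and turns the commanded pose from where the row before left it, along the tool's axes as they then stand; what a row does not reach is not made up. A row lasts 1/8 s, in which the tool goes at most 62.5 mm and 10.7 degrees, less where a joint would pass 70% of its speed; a pose out of reach is approached as far as the arm can. A call with a gripper value outside its range is refused whole. The fingers move at their own pace and stop on an object; "force" is the grip in N (left out, the last holds). Time passes only in rows, so rows that do not move let the fingers close. It gives the time, the measured TCP pose, the force and the opening at its end, in the units of the state.
- bot.get_obs(): the state, without advancing time (a new reading comes with each control period).
- bot.read_camera(name): name is "scene" or "top"; returns a dict with "pixels" (480x640x3 uint8, blue, green, red), "camera_matrix" (3x3 intrinsics, pixels), "rvec" (rotation vector, rad) and "tvec" (3), from world to camera coordinates, as OpenCV has them. Camera axes: x right, y down, z forward; pixel columns grow to the right and rows downward; lengths in m; the calibration is good to about 2 mm. A picture is of the moment at which its call begins. There is no depth.
- bot.hand_in(): hands the job in, once; it reports no verdict.
The state is a dict: "t": time; "q": joint angles; "joint_vel": joint speeds; "joint_torque": joint torques, N m; "eef_pos": TCP position; "tool_rot": TCP orientation; "contact_force": force on the tool from outside, world axes, zero at the start; "torque": the same for the moment, N m; "gripper_width": opening from 0.0 (shut) to 1.0 (fully open).
Only numpy, scipy, OpenCV 4.12 (cv2) and the standard library are available. Lean on these libraries where they do the work, as an engineer would, in place of code of your own. Each camera call takes 0.05 s, during which the arm holds its last target. There are 200 camera calls.

TASK

Make up the two carving kits from the stock on the bench. The three-compartment tray gets the rectangular blank in its wide middle compartment, and the gouge (fat handle, narrow blade) and the sharpening stone in its narrow compartments, one in each, either side; the two-compartment tray gets the large round blank in its wide compartment and the chisel (slim handle, wide blade) in its narrow one. Everything must lie flat on the floor of its compartment, not on a rim or divider; leave the small round blank, the wax tin and the brush where they are.

Things in the scene. Friction and masses are not known exactly. Their poses are not given: they have to be found in the camera images.
- round_blank_mid (a point): The LARGE round wooden carving blank: a plain disc lying flat, 64 mm across, 32 mm thick (about 75 g); the only disc that size. Point at its centre, half-way up; z along its axis.
- plaque_blank_mid (a point): The rectangular wooden carving blank: 100 mm long (its x), 56 mm wide (its y), 32 mm thick, lying flat (about 125 g). Point at its centre, half-way up.
- gouge_mid (a point): Gouge with a short fat eight-sided wooden handle, 34 mm across its flats, and a NARROW 8 mm channel-shaped steel blade; 106 mm long in all (about 70 g), lying on the bench. Point on its axis at mid-length, 17 mm above its underside; x runs along the tool towards the blade. The handle runs from x = -53 to +14 mm, so this point is on the handle.
- chisel_mid (a point): Chisel with a slim eight-sided wooden handle, 28 mm across its flats, and a WIDE 22 mm flat steel blade; 106 mm long in all (about 70 g), lying on the bench. Point on its axis at mid-length, 14 mm above its underside; x runs along the tool towards the blade. The handle runs from x = -53 to +16 mm, so this point is on the handle.
- stone_mid (a point): Sharpening stone: a plain grey mineral bar 100 mm long (its x), 36 mm wide (its y), 30 mm high (about 250 g). Point at its centre, half-way up.
- small_blank_mid (a point): The SMALL round wooden blank, 42 mm across, 32 mm thick: not part of either kit, stays where it is. Point at its centre, half-way up.
- wax_tin_mid (a point): Round metal wax tin, 55 mm across the lid, 40 mm high: not part of either kit, stays where it is. Point at its centre, half-way up.
- brush_mid (a point): Small dusting brush, 107 mm long (its x), 44 mm wide at the head, 22 mm high, dark handle and black bristle block: not part of either kit, stays where it is. Point near mid-length, half-way up.
- tray3: Kit tray with THREE compartments, fixed, pale floor, dark rims; 140 mm (its x) by 230 mm (y). Origin at the centre of its underside; floor top at z = 5 mm; rims and dividers, 5 mm thick, reach z = 12 mm (fingers must stay above them). Compartments are 130 mm long along x: the wide one (90 mm along y) in the middle at y = 0, two narrow ones (60 mm) centred at y = -80 and +80 mm.
- tray2: Kit tray with TWO compartments, fixed to the bench, made like the other: outside 140 mm (its x) by 165 mm (its y), origin at the centre of its underside, floor at z = 5 mm, rims and divider to z = 12 mm. Each compartment is 130 mm long along x. The narrow one (60 mm along y) is centred at y = -47.5 mm, the wide one (90 mm along y) at y = +32.5 mm.

How it is judged:
By the outcome, as a careful person would: the job done as asked, in the order asked, and still so for the second after the job is handed in, with the robot touching nothing.
It also fails if it takes over 128 s, if anything falls off the work surface, if the arm or the gripper's body presses on something with over 40 N, if the wrist force passes 120 N, or if a joint passes its speed limit or range.

## Working session

There is one attempt and no reset: what is moved stays moved. The work goes in short steps, Python scripts to look and compute and a tool call to move; the robot and the scene stay as the last step left them, time stands still between calls to the robot, and variables do not carry over. Pictures are saved under pics/ and viewed, about 12 in all and at most 16, crops included, and the job is handed in when it is done.

Besides the shell and the picture viewer there is one more tool, called by a JSON object that holds its "fn" and its "kwargs", one argument or row to a line. drive_tool: Moves the arm, as the interface text tells. Its arguments: {"type":"object","properties":{"series":{"type":"array"},"force":{"type":"number"}},"required":["series"]}

```bash
mkdir -p pics; cat > h.py <<'E'
import cv2, numpy as np
from station import bot
def cam(n):
    c=bot.read_camera(n); R=cv2.Rodrigues(np.array(c['rvec'],float))[0]
    return c['pixels'],np.array(c['camera_matrix'],float),R,np.array(c['tvec'],float).ravel()
def ray(uv,K,R,t,z):
    d=R.T@np.linalg.inv(K)@np.array([uv[0],uv[1],1.]); o=-R.T@t
    return o+d*(z-o[2])/d[2]
def proj(p,K,R,t):
    q=K@(R@np.array(p)+t); return q[:2]/q[2]
E
python3 - <<'E'
from h import *
for n in('top','scene'):
    im,K,R,t=cam(n); cv2.imwrite(f'pics/{n}0.png',im); np.savez(f'{n}0.npz',im=im,K=K,R=R,t=t)
    print(n,-R.T@t,K[0,0],R[2])
o=bot.get_obs(); print(o['t'],o['eef_pos'],o['tool_rot'],o['gripper_width'])
E
```

```text
top [ 0.35214676 -0.01433569  1.17342636] 551.0577589843463 [ 0.14294611  0.02764413 -0.98934433]
scene [0.95145428 0.5128007  0.66120982] 444.39855941397303 [-0.47450113 -0.56637366 -0.67384683]
0.1 [0.29389242 0.60710748 0.2524317 ] [-1.17720605e-04  2.23502348e-01  9.74703040e-01 -8.18913368e-04] 0.9977450951508032
```

View pics/top0.png

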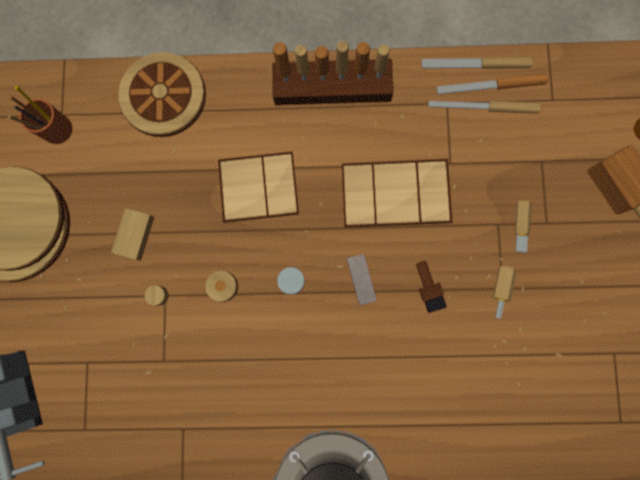

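View pics/scene0.png

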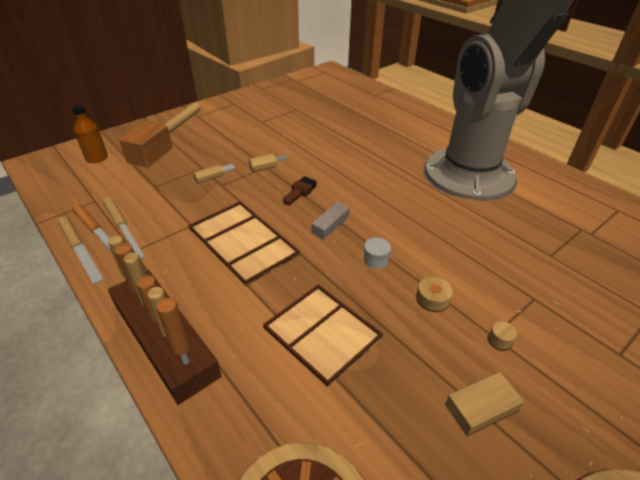

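The top view shows the plaque at (132,234), small blank (155,295), large round blank (221,286), tin (291,280), stone (362,279), brush (431,286), chisel (523,226) and gouge (504,291). Tray2 is at (258,187) and tray3 at (397,193).

```bash
cat > seg.py <<'E'
from h import *
# name: roi x0,y0,x1,y1, top height
OB=dict(plaque=(104,200,160,268,.032),round=(198,264,244,308,.032),small=(140,280,170,310,.032),tin=(270,262,312,300,.04),stone=(342,248,382,312,.030),
 brush=(408,254,452,318,.022),chisel=(508,194,536,258,.028),gouge=(488,258,522,324,.034))
def seg(im,roi):
    x0,y0,x1,y1=roi; c=cv2.cvtColor(im[y0:y1,x0:x1],cv2.COLOR_BGR2LAB).astype(np.float32)
    b=np.concatenate([c[:3].reshape(-1,3),c[-3:].reshape(-1,3),c[:,:3].reshape(-1,3),c[:,-3:].reshape(-1,3)])
    d=np.linalg.norm((c-np.median(b,0))*[.7,1,1],axis=2)
    m=cv2.threshold(np.clip(d*4,0,255).astype(np.uint8),0,255,cv2.THRESH_OTSU)[1]
    cs=cv2.findContours(m,cv2.RETR_EXTERNAL,cv2.CHAIN_APPROX_NONE)[0]
    k=max(cs,key=cv2.contourArea); return k.reshape(-1,2)+[x0,y0]
E
python3 - <<'E'
from seg import *
d=np.load('top0.npz'); im,K,R,t=[d[k] for k in('im','K','R','t')]
v=cv2.resize(im,None,fx=2,fy=2,interpolation=cv2.INTER_CUBIC)
for n,(x0,y0,x1,y1,h) in OB.items():
    k=seg(im,(x0,y0,x1,y1)); cv2.polylines(v,[(k*2+1).astype(np.int32)],True,(0,255,0),1)
    w=np.array([ray(p,K,R,t,h)[:2]*1000 for p in k],np.float32)
    r=cv2.minAreaRect(w); c=r[0]; bx=cv2.boxPoints(r); e=[bx[1]-bx[0],bx[2]-bx[1]]; L=max(e,key=np.linalg.norm)
    print(n,np.round(c,1),'size',np.round(r[1],1),'long dir deg',round(np.degrees(np.arctan2(L[1],L[0]))%180,1),'range',round(float(np.hypot(*c))))
for n,(x0,y0,x1,y1) in dict(tray2=(205,140,312,232),tray3=(330,150,462,236)).items():
    c=cv2.cvtColor(im[y0:y1,x0:x1],cv2.COLOR_BGR2GRAY)
    m=(c>140).astype(np.uint8)
    for k in cv2.findContours(m,cv2.RETR_EXTERNAL,cv2.CHAIN_APPROX_NONE)[0]:
        if cv2.contourArea(k)<300: continue
        k=k.reshape(-1,2)+[x0,y0]; cv2.polylines(v,[(k*2+1).astype(np.int32)],True,(255,0,0),1)
        w=np.array([ray(p,K,R,t,.005)[:2]*1000 for p in k],np.float32); r=cv2.minAreaRect(w)
        bx=cv2.boxPoints(r); e=[bx[1]-bx[0],bx[2]-bx[1]]; L=max(e,key=np.linalg.norm)
        print(n,np.round(r[0],1),np.round(r[1],1),'long',round(np.degrees(np.arctan2(L[1],L[0]))%180,1))
cv2.imwrite('pics/seg0.png',v[270:660,200:1000] if 0 else cv2.resize(v[270:660,190:1090],(800,347)))
E
```

```text
plaque [532.5 407.7] size [68.3 99.6] long dir deg 164.1 range 671
round [417.6 216.3] size [90.2 62.5] long dir deg 72.7 range 470
small [402.2 353.7] size [53.  42.4] long dir deg 68.4 range 536
tin [427.4  75.7] size [53.7 53.5] long dir deg 88.8 range 434
stone [422.8 -61. ] size [103.1  75. ] long dir deg 24.7 range 427
brush [ 409.5 -210.4] size [105.2  50.2] long dir deg 24.2 range 460
chisel [ 529.9 -408. ] size [ 24.6 108.4] long dir deg 174.4 range 669
gouge [ 393.9 -356.2] size [ 25.9 107.6] long dir deg 165.5 range 531
tray2 [632.8 178.9] [126.5  87.9] long 4.8
tray2 [639.7  99.1] [127.1  58.5] long 5.0
tray3 [612.  -72.9] [125.5  58.7] long 0.5
tray3 [ 613.9 -152.6] [127.4  88.2] long 1.0
tray3 [ 615.5 -233. ] [127.   57.5] long 1.0
```

View pics/seg0.png

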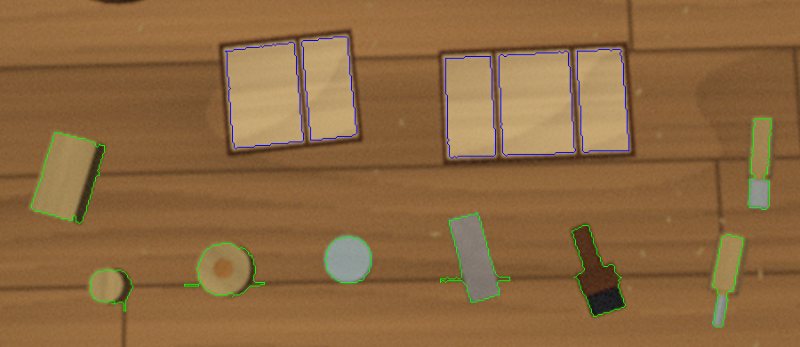

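```bash
cat > meas.py <<'E'
from seg import *
def meas(im,K,R,t,n,roi,h):
    x0,y0,x1,y1=roi; c=cv2.cvtColor(im[y0:y1,x0:x1],cv2.COLOR_BGR2LAB).astype(np.float32)
    b=np.concatenate([c[:3].reshape(-1,3),c[-3:].reshape(-1,3)]); md=np.median(b,0)
    d=np.linalg.norm((c-md)*[.7,1,1],axis=2); d[c[...,0]<md[0]-(25 if n in('stone','tin') else 3)]=0
    m=cv2.threshold(np.clip(d*4,0,255).astype(np.uint8),0,255,cv2.THRESH_OTSU)[1]
    m=cv2.morphologyEx(m,cv2.MORPH_OPEN,np.ones((3,3)) if n in('gouge','chisel') else np.ones((7,7)))
    k=max(cv2.findContours(m,cv2.RETR_EXTERNAL,cv2.CHAIN_APPROX_NONE)[0],key=cv2.contourArea).reshape(-1,2)+[x0,y0]
    w=np.array([ray(p,K,R,t,h)[:2]*1000 for p in k],np.float32); r=cv2.minAreaRect(w)
    bx=cv2.boxPoints(r); L=max([bx[1]-bx[0],bx[2]-bx[1]],key=np.linalg.norm)
    a=np.degrees(np.arctan2(L[1],L[0])); a=(a+90)%180-90
    return np.array(r[0]),np.array(r[1]),a
E
cat > mv.py <<'E'
# usage: mv(target xyz mm, yaw of tool y deg): prints tool-frame shift and turn needed
from h import *
from scipy.spatial.transform import Rotation as Ro
def mv(p,yawy,o=None):
    o=o or bot.get_obs(); q=o['tool_rot']; R=Ro.from_quat([q[1],q[2],q[3],q[0]])
    a=np.radians(yawy); T=Ro.from_matrix(np.array([[np.sin(a),np.cos(a),0],[-np.cos(a),np.sin(a),0],[0,0,-1]]).T@np.eye(3) if 0 else np.column_stack([[-np.sin(a)*-1*-1,np.cos(a),0],[np.cos(a),np.sin(a),0],[0,0,-1]]))
    e=np.array(o['eef_pos'])*1000; s=R.inv().apply(np.array(p)-e); s2=T.inv().apply(np.array(p)-e)
    print('t',round(o['t'],2),'tcp',e.round(1),'turn',(R.inv()*T).as_rotvec().round(3),'shift before turn',s.round(1),'shift after turn',s2.round(1),'w',round(o['gripper_width'],3),'F',np.round(o['contact_force'],1))
E
python3 - <<'E'
from meas import *; from mv import mv
d=np.load('top0.npz'); im,K,R,t=[d[k] for k in('im','K','R','t')]
for n in('plaque','gouge','stone','round','chisel'):
    r=OB[n]; c,s,a=meas(im,K,R,t,n,r[:4],r[4] if n not in('gouge','chisel') else r[4]/2); print(n,c.round(1),s.round(1),round(a,1))
mv([532,408,150],74)
E
```

```text
plaque [534.6 414.9] [54.5 99.5] -15.8
gouge [ 394.5 -361.3] [ 26.4 109.2] -14.9
stone [426.9 -70.9] [100.3  39.7] 14.3
round [419.8 222.3] [60.5 58.6] 0.1
chisel [ 532.1 -412.8] [ 25.  109.7] -5.6
t 0.1 tcp [293.9 607.1 252.4] turn [-0.002 -0.    -0.172] shift before turn [-301.1  -75.3  102.6] shift after turn [-283.8 -125.8  102.4] w 0.998 F [-0.1 -0.3  0.9]
```

{"fn": "drive_tool", "kwargs": {
  "series": [1, 0, 0, 0, 0, 0, -0.175, 1, -47, -20, 17, 0, 0, 0, 1, -47, -20, 17, 0, 0, 0, 1, -47, -20, 17, 0, 0, 0, 1, -47, -20, 17, 0, 0, 0, 1, -47, -20, 17, 0, 0, 0, 1, -48, -20, 17, 0, 0, 0, 1, 0, 0, 0, 0, 0, 0, 1, 0, 0, 0, 0, 0, 0],
  "force": 40
}}

```text
t: 1.23
eef_pos: [0.5333, 0.4151, 0.1508]
tool_rot: [-0.001, 0.138, 0.99, -0.0]
contact_force: [-0.4, 0.3, -0.0]
gripper_width: 0.995
```

```bash
python3 - <<'E'
from mv import *
mv([534.6,414.9,32],74.2)
im,K,R,t=cam('top'); u,v=proj([.5346,.4149,.032],K,R,t).astype(int)
u0=max(u-75,0); a=cv2.resize(im[v-75:v+75,u0:u0+150],(400,400),interpolation=cv2.INTER_CUBIC)
im,K,R,t=cam('scene'); u,v=proj([.5346,.4149,.032],K,R,t).astype(int)
b=cv2.resize(im[v-100:v+50,u-75:u+75],(400,400),interpolation=cv2.INTER_CUBIC); cv2.imwrite('pics/p1.png',np.hstack([a,b]))
E
```

```text
t 1.23 tcp [533.3 415.1 150.8] turn [-0.    -0.001 -0.   ] shift before turn [ -1.5   0.2 118.8] shift after turn [-1.300e+00  1.000e-01  1.188e+02] w 0.995 F [-0.4  0.3 -0. ]
```

View pics/p1.png

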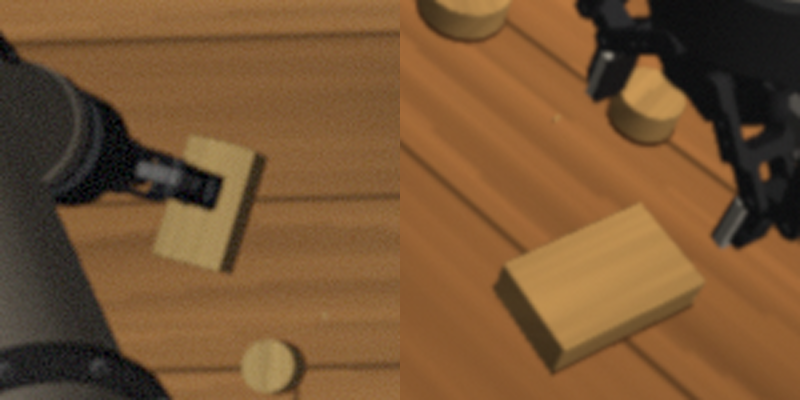

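The gripper straddles the plaque, which appears at about (210,205) in the left crop and (600,290) in the right. The offset between gripper and plaque matches parallax at this height. I'll go down and grip.

{"fn": "drive_tool", "kwargs": {
  "series": [1, -1, 0, 45, 0, 0, 0, 1, 0, 0, 45, 0, 0, 0, 1, 0, 0, 20, 0, 0, 0, 1, 0, 0, 8.5, 0, 0, 0, 1, 0, 0, 0, 0, 0, 0, -1, 0, 0, 0, 0, 0, 0, -1, 0, 0, 0, 0, 0, 0, -1, 0, 0, 0, 0, 0, 0, -1, 0, 0, 0, 0, 0, 0, -1, 0, 0, 0, 0, 0, 0],
  "force": 50
}}

```text
t: 2.58
eef_pos: [0.5355, 0.4155, 0.0345]
tool_rot: [0.001, 0.138, 0.99, 0.001]
contact_force: [-0.7, -1.5, 6.4]
gripper_width: 0.641
```

{"fn": "drive_tool", "kwargs": {
  "series": [-1, 0, 0, 0, 0, 0, 0, -1, 0, 0, 0, 0, 0, 0, -1, 0, 0, -15, 0, 0, 0, -1, 0, 0, -30, 0, 0, 0, -1, 0, 0, -30, 0, 0, 0, -1, 0, 0, 0, 0, 0, 0]
}}

```text
t: 3.32
eef_pos: [0.5363, 0.416, 0.1113]
tool_rot: [0.002, 0.138, 0.99, 0.002]
contact_force: [0.5, 0.3, -2.4]
gripper_width: 0.641
```

```bash
python3 - <<'E'
from mv import *
mv([613.8,-152.6,107],90.8)
im,K,R,t=cam('scene'); u,v=proj([.5346,.4149,.08],K,R,t).astype(int)
b=cv2.resize(im[v-75:v+75,u-100:u+100],(640,480),interpolation=cv2.INTER_CUBIC); cv2.imwrite('pics/p2.png',b)
E
```

```text
t 3.33 tcp [536.3 416.  111.3] turn [ 0.004  0.004 -0.29 ] shift before turn [-229.6 -525.9    2.5] shift after turn [ -69.6 -569.6    4.3] w 0.641 F [ 0.5  0.3 -2.4]
```

View pics/p2.png

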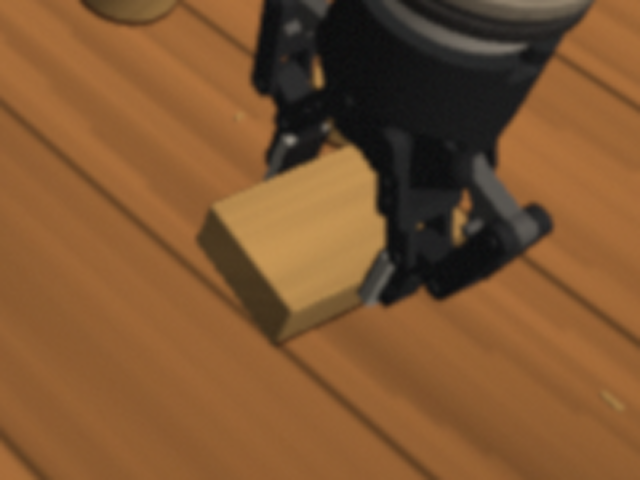

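{"fn": "drive_tool", "kwargs": {
  "series": [-1, 0, 0, 0, 0, 0, -0.145, -1, 0, 0, 0, 0, 0, -0.145, -1, -7, -57, 0, 0, 0, 0, -1, -7, -57, 0, 0, 0, 0, -1, -7, -57, 0, 0, 0, 0, -1, -7, -57, 0, 0, 0, 0, -1, -7, -57, 0, 0, 0, 0, -1, -7, -57, 0, 0, 0, 0, -1, -7, -57, 0, 0, 0, 0, -1, -7, -57, 0, 0, 0, 0, -1, -7, -57, 0, 0, 0, 0, -1, -7, -57, 0, 0, 0, 0]
}}

```text
t: 4.88
eef_pos: [0.6119, -0.1558, 0.1066]
tool_rot: [-0.001, -0.007, 1.0, 0.0]
contact_force: [-0.1, 0.2, -1.8]
gripper_width: 0.641
```

{"fn": "drive_tool", "kwargs": {
  "series": [-1, 0, 0, 0, 0, 0, 0, -1, 0, 0, 0, 0, 0, 0, -1, 0, 0, 0, 0, 0, 0]
}}

```text
t: 5.25
eef_pos: [0.6125, -0.1519, 0.1072]
tool_rot: [-0.001, -0.008, 1.0, 0.001]
contact_force: [-0.3, 0.2, -2.0]
gripper_width: 0.642
```

```bash
python3 - <<'E'
from mv import *
mv([613.8,-152.6,40],90.8)
im,K,R,t=cam('top'); im2,K2,R2,t2=cam('scene')
def crop(im,K,R,t,p):
    u,v=proj(p,K,R,t).astype(int); return cv2.resize(im[v-75:v+75,u-75:u+75],(400,400),interpolation=cv2.INTER_CUBIC)
p=[.614,-.1526,.05]; cv2.imwrite('pics/p3.png',np.hstack([crop(im,K,R,t,p),crop(im2,K2,R2,t2,p)]))
E
```

```text
t 5.25 tcp [ 612.5 -151.9  107.2] turn [ 0.001 -0.001  0.003] shift before turn [-1.4 -0.8 67.2] shift after turn [-1.3 -0.7 67.2] w 0.642 F [-0.3  0.2 -2. ]
```

View pics/p3.png

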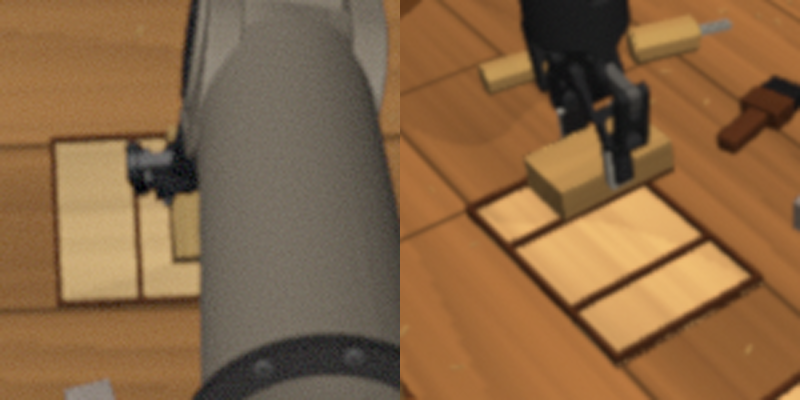

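The plaque is held level over the middle compartment. It sits at about (600,160) in the right crop, where its height displaces it. I'll lower it.

{"fn": "drive_tool", "kwargs": {
  "series": [-1, -1, -1, 30, 0, 0, 0, -1, 0, 0, 25, 0, 0, 0, -1, 0, 0, 8, 0, 0, 0, -1, 0, 0, 3, 0, 0, 0, -1, 0, 0, 1, 0, 0, 0, -1, 0, 0, 0, 0, 0, 0]
}}

```text
t: 6.1
eef_pos: [0.6143, -0.1552, 0.0416]
tool_rot: [0.001, -0.007, 1.0, -0.0]
contact_force: [0.5, 0.6, -1.1]
gripper_width: 0.635
```

{"fn": "drive_tool", "kwargs": {
  "series": [-1, 0, 0, 1.5, 0, 0, 0, -1, 0, 0, 0, 0, 0, 0]
}}

```text
t: 6.35
eef_pos: [0.614, -0.1552, 0.0395]
tool_rot: [0.0, -0.007, 1.0, -0.0]
contact_force: [0.0, -0.3, -0.4]
gripper_width: 0.638
```

{"fn": "drive_tool", "kwargs": {
  "series": [1, 0, 0, 0, 0, 0, 0, 1, 0, 0, 0, 0, 0, 0, 1, 0, 0, 0, 0, 0, 0, 1, 0, 0, 0, 0, 0, 0, 1, 0, 0, -15, 0, 0, 0, 1, 0, 0, -30, 0, 0, 0, 1, 0, 0, -30, 0, 0, 0, 1, 0, 0, 0, 0, 0, 0]
}}

```text
t: 7.35
eef_pos: [0.6159, -0.1557, 0.118]
tool_rot: [0.003, -0.007, 1.0, -0.001]
contact_force: [-0.3, -0.3, -0.3]
gripper_width: 1.001
```

```bash
python3 - <<'E'
from mv import *
mv([404,-364,90],75.1)
E
```

```text
t 7.35 tcp [ 615.9 -155.7  118. ] turn [-0.     0.006  0.274] shift before turn [ 214.9 -205.3   26.9] shift after turn [ 151.2 -255.8   28. ] w 1.001 F [-0.3 -0.3 -0.3]
```

{"fn": "drive_tool", "kwargs": {
  "series": [1, 0, 0, 0, 0, 0.006, 0.137, 1, 0, 0, 0, 0, 0, 0.137, 1, 25, -43, 5, 0, 0, 0, 1, 25, -43, 5, 0, 0, 0, 1, 25, -43, 5, 0, 0, 0, 1, 25, -43, 5, 0, 0, 0, 1, 25, -43, 5, 0, 0, 0, 1, 26, -41, 3, 0, 0, 0, 1, 0, 0, 0, 0, 0, 0, 1, 0, 0, 0, 0, 0, 0]
}}

```text
t: 8.6
eef_pos: [0.4023, -0.3633, 0.0874]
tool_rot: [-0.003, 0.13, 0.992, 0.0]
contact_force: [-0.3, -0.1, 0.5]
gripper_width: 0.996
```

```bash
cat > look.py <<'E'
from h import *
def look(p,f):
    def crop(im,K,R,t):
        u,v=proj(p,K,R,t).astype(int); a=cv2.copyMakeBorder(im,75,75,75,75,cv2.BORDER_CONSTANT)
        return cv2.resize(a[v:v+150,u:u+150],(400,400),interpolation=cv2.INTER_CUBIC)
    cv2.imwrite(f'pics/{f}.png',np.hstack([crop(*cam('top')),crop(*cam('scene'))]))
E
python3 - <<'E'
from mv import *; from look import look
mv([404,-364,33],75.1); look([.404,-.364,.03],'p4')
E
```

```text
t 8.6 tcp [ 402.3 -363.3   87.4] turn [-0.001 -0.006  0.   ] shift before turn [-2.2 -0.2 54.4] shift after turn [-1.9 -0.2 54.4] w 0.996 F [-0.3 -0.1  0.5]
```

View pics/p4.png

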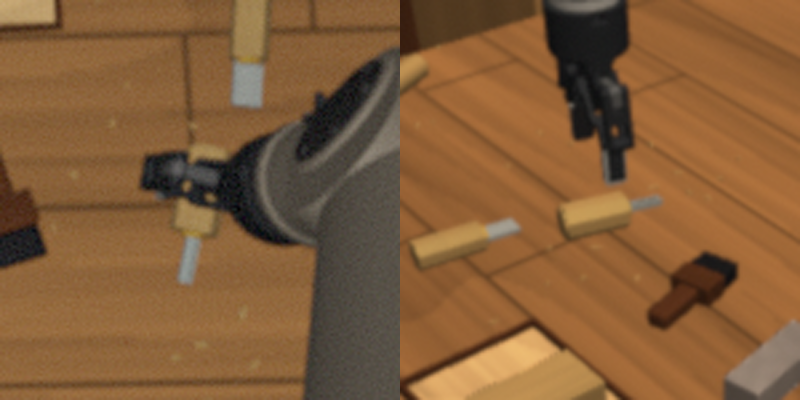

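The jaws straddle the gouge handle, at about (200,185) in the left crop, and are clear of the chisel.

{"fn": "drive_tool", "kwargs": {
  "series": [1, -2, 0, 30, 0, 0, 0, 1, 0, 0, 18, 0, 0, 0, 1, 0, 0, 8, 0, 0, 0, 1, 0, 0, 1, 0, 0, 0, -1, 0, 0, 0, 0, 0, 0, -1, 0, 0, 0, 0, 0, 0, -1, 0, 0, 0, 0, 0, 0, -1, 0, 0, 0, 0, 0, 0, -1, 0, 0, 0, 0, 0, 0, -1, 0, 0, 0, 0, 0, 0, -1, 0, 0, 0, 0, 0, 0, -1, 0, 0, 0, 0, 0, 0]
}}

```text
t: 10.2
eef_pos: [0.4038, -0.3646, 0.0312]
tool_rot: [-0.003, 0.13, 0.992, -0.0]
contact_force: [-0.5, 0.3, 5.6]
gripper_width: 0.383
```

{"fn": "drive_tool", "kwargs": {
  "series": [-1, 0, 0, -15, 0, 0, 0, -1, 0, 0, -30, 0, 0, 0, -1, 0, 0, -30, 0, 0, 0, -1, 0, 0, 0, 0, 0, 0]
}}

```text
t: 10.7
eef_pos: [0.4053, -0.3654, 0.1083]
tool_rot: [-0.001, 0.13, 0.992, -0.001]
contact_force: [-0.3, 0.2, -0.7]
gripper_width: 0.386
```

```bash
python3 - <<'E'
from mv import *; from look import look
mv([625,-234,105],90.8); look([.404,-.364,.08],'p5')
E
```

```text
t 10.7 tcp [ 405.3 -365.4  108.3] turn [-0.003 -0.001 -0.274] shift before turn [-178.5  183.5    2.6] shift after turn [-221.5  128.4    3.3] w 0.386 F [-0.3  0.2 -0.7]
```

View pics/p5.png

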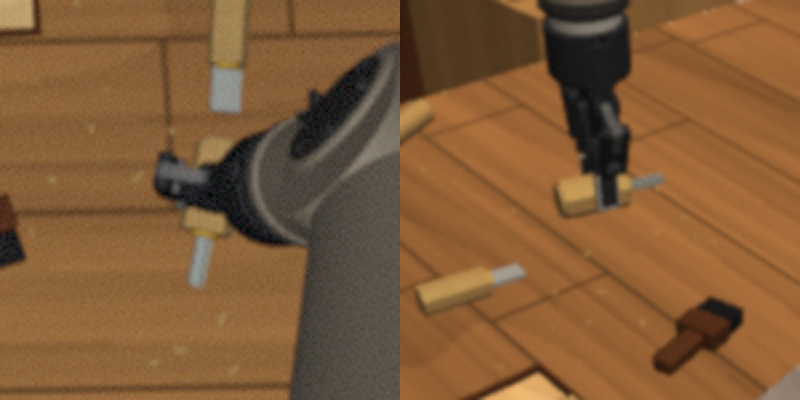

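The gouge is held level by its handle, about 9 mm behind its mid-point as planned.

{"fn": "drive_tool", "kwargs": {
  "series": [-1, 0, 0, 0, 0, 0, -0.137, -1, 0, 0, 0, 0, 0, -0.137, -1, -44, 26, 0, 0, 0, 0, -1, -44, 26, 0, 0, 0, 0, -1, -44, 26, 0, 0, 0, 0, -1, -44, 26, 0, 0, 0, 0, -1, -45, 25, 0, 0, 0, 0, -1, 0, 0, 0, 0, 0, 0, -1, 0, 0, 0, 0, 0, 0, -1, 0, 0, 0, 0, 0, 0]
}}

```text
t: 12.05
eef_pos: [0.6214, -0.2336, 0.1035]
tool_rot: [-0.004, -0.006, 1.0, -0.0]
contact_force: [-0.2, 0.5, -1.0]
gripper_width: 0.384
```

```bash
python3 - <<'E'
from mv import *
mv([625,-234,36],90.8)
E
```

```text
t 12.05 tcp [ 621.4 -233.6  103.5] turn [ 0.    -0.008 -0.002] shift before turn [-4.2 -0.4 67.5] shift after turn [-3.6 -0.4 67.5] w 0.384 F [-0.2  0.5 -1. ]
```

{"fn": "drive_tool", "kwargs": {
  "series": [-1, -3, 0, 30, 0, -0.006, 0, -1, 0, 0, 25, 0, 0, 0, -1, 0, 0, 8, 0, 0, 0, -1, 0, 0, 3, 0, 0, 0, -1, 0, 0, 1, 0, 0, 0, -1, 0, 0, 0, 0, 0, 0]
}}

```text
t: 12.8
eef_pos: [0.6264, -0.2323, 0.0381]
tool_rot: [0.001, -0.007, 1.0, 0.0]
contact_force: [-0.2, 0.5, -1.0]
gripper_width: 0.385
```

{"fn": "drive_tool", "kwargs": {
  "series": [-1, 0, 0, 1.0, 0, 0, 0, -1, 0, 0, 0, 0, 0, 0]
}}

```text
t: 13.05
eef_pos: [0.626, -0.2321, 0.0364]
tool_rot: [0.0, -0.007, 1.0, 0.0]
contact_force: [-0.3, -0.2, -0.9]
gripper_width: 0.38
```

{"fn": "drive_tool", "kwargs": {
  "series": [0.2, 0, 0, 0, 0, 0, 0, 0.2, 0, 0, 0, 0, 0, 0, 0.2, 0, 0, 0, 0, 0, 0, 0.2, 0, 0, -15, 0, 0, 0, 0.2, 0, 0, -30, 0, 0, 0, 1, 0, 0, -30, 0, 0, 0, 1, 0, 0, 0, 0, 0, 0]
}}

```text
t: 13.92
eef_pos: [0.6281, -0.2329, 0.1152]
tool_rot: [0.003, -0.007, 1.0, -0.001]
contact_force: [0.1, -0.4, -0.0]
gripper_width: 0.988
```

```bash
python3 - <<'E'
from mv import *; from look import look
mv([435,-69,90],104.3); look([.615,-.19,.02],'p6')
E
```

```text
t 13.93 tcp [ 628.1 -232.9  115.2] turn [-0.002  0.006 -0.236] shift before turn [190.9 166.6  23.8] shift after turn [146.6 206.5  25.2] w 0.988 F [ 0.1 -0.4 -0. ]
```

View pics/p6.png

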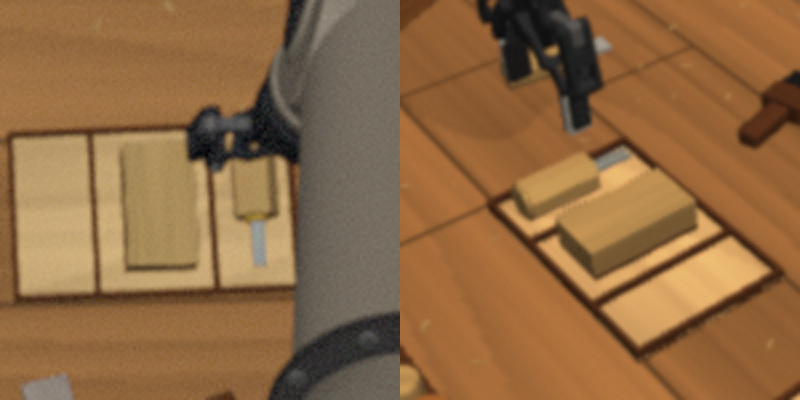

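The plaque (160,200 in the left crop) and the gouge (255,210) both lie inside their compartments. The stone is next.

{"fn": "drive_tool", "kwargs": {
  "series": [1, 0, 0, 0, 0, 0.006, -0.118, 1, 0, 0, 0, 0, 0, -0.118, 1, 29, 41, 5, 0, 0, 0, 1, 29, 41, 5, 0, 0, 0, 1, 29, 41, 5, 0, 0, 0, 1, 29, 41, 5, 0, 0, 0, 1, 30, 42, 5, 0, 0, 0, 1, 0, 0, 0, 0, 0, 0, 1, 0, 0, 0, 0, 0, 0]
}}

```text
t: 15.15
eef_pos: [0.4336, -0.0688, 0.0872]
tool_rot: [-0.003, -0.125, 0.992, 0.0]
contact_force: [0.9, 0.3, -0.1]
gripper_width: 0.999
```

```bash
python3 - <<'E'
from mv import *; from look import look
mv([435,-69,31],104.3); look([.43,-.07,.03],'p7')
E
```

```text
t 15.15 tcp [433.6 -68.8  87.2] turn [ 0.001 -0.006  0.001] shift before turn [-1.6 -0.6 56.2] shift after turn [-1.3 -0.5 56.2] w 0.999 F [ 0.9  0.3 -0.1]
```

View pics/p7.png

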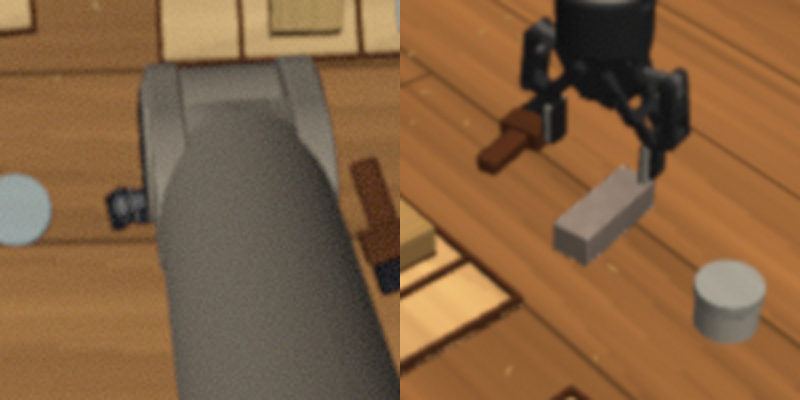

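The jaws straddle the stone, at about (603,215) in the right crop, and are clear of the tin and brush.

{"fn": "drive_tool", "kwargs": {
  "series": [1, -1, 0, 30, 0, -0.005, 0, 1, 0, 0, 18, 0, 0, 0, 1, 0, 0, 8, 0, 0, 0, 1, 0, 0, 1, 0, 0, 0, -1, 0, 0, 0, 0, 0, 0, -1, 0, 0, 0, 0, 0, 0, -1, 0, 0, 0, 0, 0, 0, -1, 0, 0, 0, 0, 0, 0, -1, 0, 0, 0, 0, 0, 0, -1, 0, 0, 0, 0, 0, 0, -1, 0, 0, 0, 0, 0, 0, -1, 0, 0, 0, 0, 0, 0],
  "force": 70
}}

```text
t: 16.75
eef_pos: [0.4345, -0.0684, 0.0311]
tool_rot: [0.0, -0.125, 0.992, 0.001]
contact_force: [-1.5, 0.3, 7.6]
gripper_width: 0.403
```

{"fn": "drive_tool", "kwargs": {
  "series": [-1, 0, 0, -15, 0, 0, 0, -1, 0, 0, -30, 0, 0, 0, -1, 0, 0, -30, 0, 0, 0, -1, 0, 0, 0, 0, 0, 0]
}}

```text
t: 17.25
eef_pos: [0.4356, -0.0686, 0.1077]
tool_rot: [0.002, -0.125, 0.992, 0.0]
contact_force: [-0.8, -0.2, -2.5]
gripper_width: 0.401
```

```bash
python3 - <<'E'
from mv import *; from look import look
mv([620,-71.5,105],90.8); look([.43,-.07,.08],'p8')
E
```

```text
t 17.25 tcp [435.6 -68.6 107.7] turn [0.    0.004 0.236] shift before turn [-177.9  -48.4    3.4] shift after turn [-184.3   -5.4    2.7] w 0.401 F [-0.8 -0.2 -2.5]
```

View pics/p8.png

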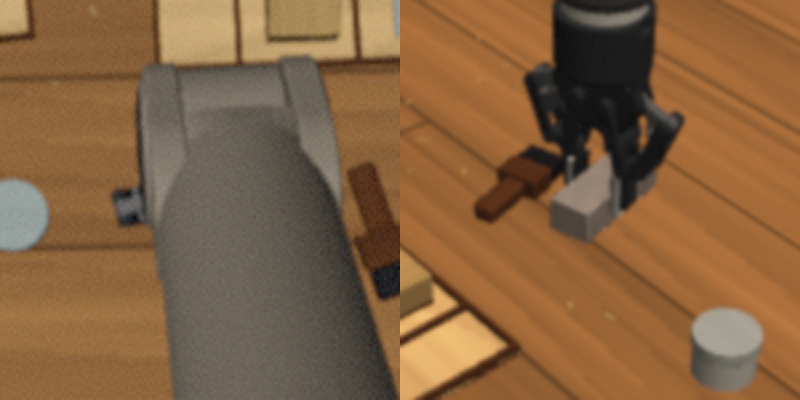

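The stone is held level and the brush and tin haven't moved.

{"fn": "drive_tool", "kwargs": {
  "series": [-1, 0, 0, 0, 0, 0, 0.118, -1, 0, 0, 0, 0, 0, 0.118, -1, -46, -1, 0, 0, 0, 0, -1, -46, -1, 0, 0, 0, 0, -1, -46, -1, 0, 0, 0, 0, -1, -46, -2, 0, 0, 0, 0, -1, 0, 0, 0, 0, 0, 0, -1, 0, 0, 0, 0, 0, 0, -1, 0, 0, 0, 0, 0, 0]
}}

```text
t: 18.48
eef_pos: [0.6166, -0.071, 0.1043]
tool_rot: [-0.002, -0.007, 1.0, 0.001]
contact_force: [-0.0, 0.1, -2.2]
gripper_width: 0.408
```

```bash
python3 - <<'E'
from mv import *
mv([620,-71.5,36.5],90.8)
E
```

```text
t 18.48 tcp [616.6 -71.  104.3] turn [ 0.001 -0.003  0.   ] shift before turn [-3.7 -0.7 67.8] shift after turn [-3.4 -0.6 67.8] w 0.408 F [-0.   0.1 -2.2]
```

{"fn": "drive_tool", "kwargs": {
  "series": [-1, -3, 0, 30, 0, -0.003, 0, -1, 0, 0, 25, 0, 0, 0, -1, 0, 0, 8, 0, 0, 0, -1, 0, 0, 3, 0, 0, 0, -1, 0, 0, 1, 0, 0, 0, -1, 0, 0, 1, 0, 0, 0, -1, 0, 0, 0, 0, 0, 0]
}}

```text
t: 19.35
eef_pos: [0.6215, -0.0708, 0.0376]
tool_rot: [0.001, -0.007, 1.0, 0.001]
contact_force: [-0.6, -0.5, -1.8]
gripper_width: 0.402
```

{"fn": "drive_tool", "kwargs": {
  "series": [-1, 0, 0, 1, 0, 0, 0, -1, 0, 0, 0, 0, 0, 0]
}}

```text
t: 19.6
eef_pos: [0.6214, -0.0708, 0.0363]
tool_rot: [0.001, -0.007, 1.0, 0.001]
contact_force: [-0.4, -0.4, -1.0]
gripper_width: 0.405
```

{"fn": "drive_tool", "kwargs": {
  "series": [0.25, 0, 0, 0, 0, 0, 0, 0.25, 0, 0, 0, 0, 0, 0, 0.25, 0, 0, 0, 0, 0, 0, 0.25, 0, 0, -15, 0, 0, 0, 0.25, 0, 0, -30, 0, 0, 0, 1, 0, 0, -30, 0, 0, 0, 1, 0, 0, 0, 0, 0, 0]
}}

```text
t: 20.48
eef_pos: [0.6233, -0.071, 0.1148]
tool_rot: [0.004, -0.007, 1.0, 0.0]
contact_force: [-0.1, -0.5, -0.5]
gripper_width: 0.998
```

```bash
python3 - <<'E'
from mv import *
mv([420,222.5,92],95)
E
```

```text
t 20.48 tcp [623.3 -71.  114.8] turn [ 0.001  0.008 -0.073] shift before turn [199.3 296.3  21.5] shift after turn [176.9 310.1  22.8] w 0.998 F [-0.1 -0.5 -0.5]
```

{"fn": "drive_tool", "kwargs": {
  "series": [1, 0, 0, 0, 0, 0.007, -0.073, 1, 25, 44, 3, 0, 0, 0, 1, 25, 44, 3, 0, 0, 0, 1, 25, 44, 3, 0, 0, 0, 1, 25, 44, 3, 0, 0, 0, 1, 25, 44, 3, 0, 0, 0, 1, 25, 44, 3, 0, 0, 0, 1, 27, 46, 3, 0, 0, 0, 1, 0, 0, 0, 0, 0, 0, 1, 0, 0, 0, 0, 0, 0]
}}

```text
t: 21.72
eef_pos: [0.4178, 0.2221, 0.0914]
tool_rot: [-0.003, -0.044, 0.999, 0.0]
contact_force: [0.4, -0.4, -0.4]
gripper_width: 0.999
```

```bash
python3 - <<'E'
from mv import *; from look import look
mv([420,222.5,32],95); look([.42,.2225,.03],'p9')
E
```

```text
t 21.73 tcp [417.8 222.1  91.4] turn [ 0.001 -0.005  0.   ] shift before turn [-2.6  0.1 59.4] shift after turn [-2.3  0.2 59.4] w 0.999 F [ 0.4 -0.4 -0.4]
```

View pics/p9.png

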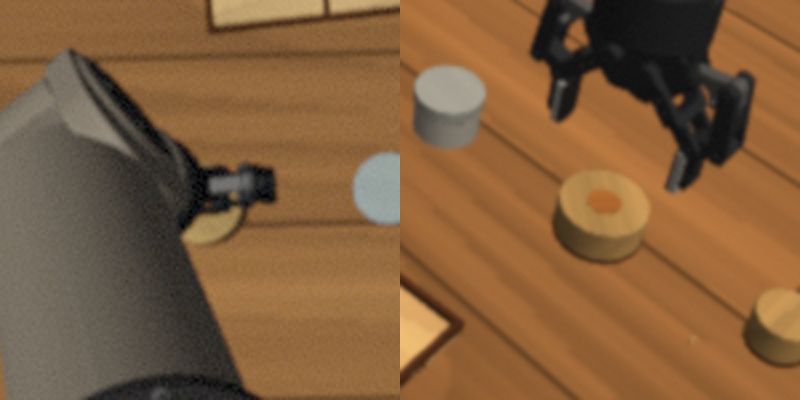

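The jaws straddle the large disc, at about (602,215) in the right crop. I'll go down and grip.

{"fn": "drive_tool", "kwargs": {
  "series": [1, -2, 0, 30, 0, -0.005, 0, 1, 0, 0, 20, 0, 0, 0, 1, 0, 0, 9, 0, 0, 0, 1, 0, 0, 2, 0, 0, 0, -1, 0, 0, 0, 0, 0, 0, -1, 0, 0, 0, 0, 0, 0, -1, 0, 0, 0, 0, 0, 0, -1, 0, 0, 0, 0, 0, 0, -1, 0, 0, 0, 0, 0, 0, -1, 0, 0, 0, 0, 0, 0, -1, 0, 0, 0, 0, 0, 0],
  "force": 50
}}

```text
t: 23.2
eef_pos: [0.42, 0.2229, 0.0314]
tool_rot: [0.001, -0.043, 0.999, 0.001]
contact_force: [-2.0, -1.8, 5.4]
gripper_width: 0.729
```

{"fn": "drive_tool", "kwargs": {
  "series": [-1, 0, 0, -15, 0, 0, 0, -1, 0, 0, -30, 0, 0, 0, -1, 0, 0, -30, 0, 0, 0, -1, 0, 0, 0, 0, 0, 0]
}}

```text
t: 23.7
eef_pos: [0.4211, 0.2237, 0.1084]
tool_rot: [0.002, -0.043, 0.999, 0.002]
contact_force: [0.2, -0.4, -0.7]
gripper_width: 0.728
```

```bash
python3 - <<'E'
from mv import *
mv([633,182,105],95)
E
```

```text
t 23.7 tcp [421.1 223.7 108.4] turn [ 0.004  0.005 -0.   ] shift before turn [-207.5  -60.     4.2] shift after turn [-207.5  -60.     3.4] w 0.728 F [ 0.2 -0.4 -0.7]
```

{"fn": "drive_tool", "kwargs": {
  "series": [-1, -41, -12, 0, 0, 0, 0, -1, -42, -12, 0, 0, 0, 0, -1, -42, -12, 0, 0, 0, 0, -1, -42, -12, 0, 0, 0, 0, -1, -42, -12, 0, 0, 0, 0, -1, 0, 0, 0, 0, 0, 0, -1, 0, 0, 0, 0, 0, 0, -1, 0, 0, 0, 0, 0, 0]
}}

```text
t: 24.7
eef_pos: [0.6314, 0.1818, 0.105]
tool_rot: [-0.001, -0.044, 0.999, 0.001]
contact_force: [0.3, -0.3, -0.8]
gripper_width: 0.732
```

```bash
python3 - <<'E'
from mv import *; from look import look
mv([633,182,36.5],95); look([.633,.16,.05],'p10')
E
```

```text
t 24.7 tcp [631.4 181.8 105. ] turn [ 0.002 -0.002  0.001] shift before turn [-1.7 -0.1 68.5] shift after turn [-1.6  0.  68.5] w 0.732 F [ 0.3 -0.3 -0.8]
```

View pics/p10.png

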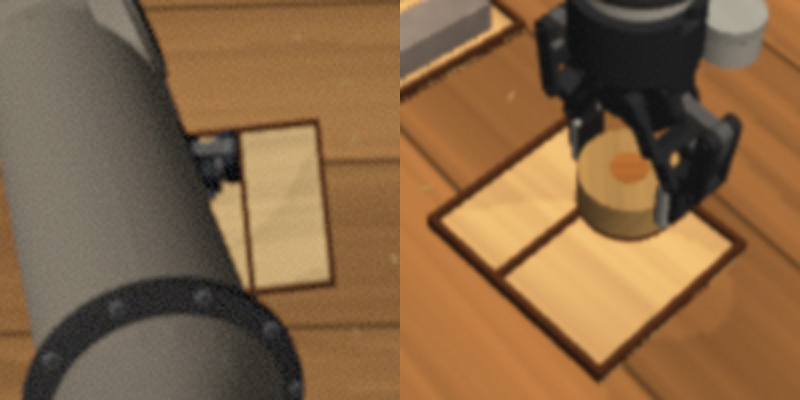

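The disc is held level over the wide compartment. I'll lower it.

{"fn": "drive_tool", "kwargs": {
  "series": [-1, -2, 0, 30, 0, -0.002, 0, -1, 0, 0, 25, 0, 0, 0, -1, 0, 0, 8, 0, 0, 0, -1, 0, 0, 3, 0, 0, 0, -1, 0, 0, 1, 0, 0, 0, -1, 0, 0, 1, 0, 0, 0, -1, 0, 0, 0.5, 0, 0, 0, -1, 0, 0, 0, 0, 0, 0]
}}

```text
t: 25.8
eef_pos: [0.6351, 0.1814, 0.0371]
tool_rot: [0.001, -0.044, 0.999, 0.001]
contact_force: [0.1, -0.7, -1.5]
gripper_width: 0.729
```

{"fn": "drive_tool", "kwargs": {
  "series": [-1, 0, 0, 1, 0, 0, 0, -1, 0, 0, 0, 0, 0, 0]
}}

```text
t: 26.05
eef_pos: [0.6352, 0.1815, 0.0366]
tool_rot: [0.001, -0.043, 0.999, 0.001]
contact_force: [-1.6, -0.1, 5.6]
gripper_width: 0.727
```

{"fn": "drive_tool", "kwargs": {
  "series": [1, 0, 0, 0, 0, 0, 0, 1, 0, 0, 0, 0, 0, 0, 1, 0, 0, 0, 0, 0, 0, 1, 0, 0, -15, 0, 0, 0, 1, 0, 0, -30, 0, 0, 0, 1, 0, 0, -30, 0, 0, 0, 1, 0, 0, 0, 0, 0, 0]
}}

```text
t: 26.92
eef_pos: [0.637, 0.182, 0.1147]
tool_rot: [0.004, -0.043, 0.999, 0.002]
contact_force: [-0.5, -0.6, -0.0]
gripper_width: 0.999
```

```bash
python3 - <<'E'
from mv import *
mv([540,-413.6,90],84.4)
E
```

```text
t 26.93 tcp [637.  182.  114.7] turn [0.004 0.008 0.185] shift before turn [ 148.6 -585.    21.8] shift after turn [  38.4 -602.2   24.7] w 0.999 F [-0.5 -0.6 -0. ]
```

{"fn": "drive_tool", "kwargs": {
  "series": [1, 0, 0, 0, 0.004, 0.007, 0.185, 1, 3, -54, 2, 0, 0, 0, 1, 3, -54, 2, 0, 0, 0, 1, 3, -55, 2, 0, 0, 0, 1, 3, -55, 2, 0, 0, 0, 1, 3, -55, 2, 0, 0, 0, 1, 3, -55, 2, 0, 0, 0, 1, 4, -55, 2, 0, 0, 0, 1, 4, -55, 2, 0, 0, 0, 1, 4, -55, 2, 0, 0, 0, 1, 4, -55, 2, 0, 0, 0, 1, 4, -54, 2, 0, 0, 0]
}}

```text
t: 28.42
eef_pos: [0.5374, -0.4157, 0.0904]
tool_rot: [-0.003, 0.049, 0.999, -0.001]
contact_force: [0.8, 0.2, -0.1]
gripper_width: 1.0
```

{"fn": "drive_tool", "kwargs": {
  "series": [1, 0, 0, 0, 0, 0, 0, 1, 0, 0, 0, 0, 0, 0, 1, 0, 0, 0, 0, 0, 0]
}}

```text
t: 28.8
eef_pos: [0.539, -0.4121, 0.0906]
tool_rot: [-0.003, 0.048, 0.999, -0.001]
contact_force: [0.6, -0.1, 0.7]
gripper_width: 1.003
```

```bash
python3 - <<'E'
from mv import *; from look import look
mv([540,-413.6,28],84.4); look([.54,-.413,.03],'p11')
E
```

```text
t 28.8 tcp [ 539.  -412.1   90.6] turn [-0.002 -0.005  0.002] shift before turn [-1.5 -1.3 62.6] shift after turn [-1.2 -1.4 62.6] w 1.003 F [ 0.6 -0.1  0.7]
```

View pics/p11.png

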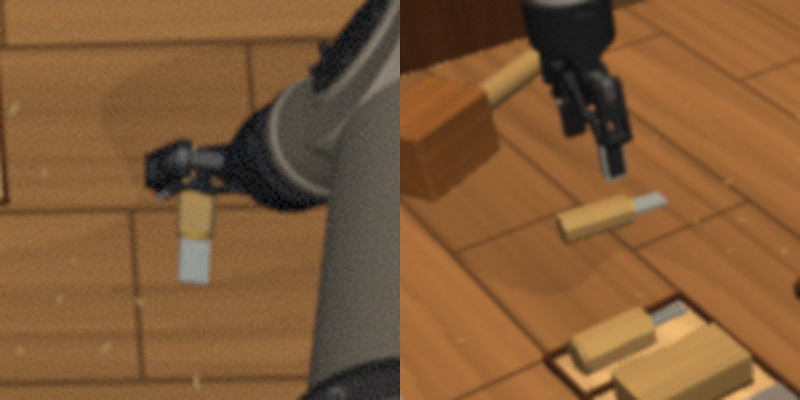

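The jaws straddle the chisel handle, at about (597,218) in the right crop. I'll go down to grip at about 28 mm.

{"fn": "drive_tool", "kwargs": {
  "series": [1, -1, -1, 30, -0.002, -0.005, 0, 1, 0, 0, 20, 0, 0, 0, 1, 0, 0, 10, 0, 0, 0, 1, 0, 0, 2.5, 0, 0, 0, -1, 0, 0, 0, 0, 0, 0, -1, 0, 0, 0, 0, 0, 0, -1, 0, 0, 0, 0, 0, 0, -1, 0, 0, 0, 0, 0, 0, -1, 0, 0, 0, 0, 0, 0, -1, 0, 0, 0, 0, 0, 0, -1, 0, 0, 0, 0, 0, 0, -1, 0, 0, 0, 0, 0, 0]
}}

```text
t: 30.4
eef_pos: [0.5393, -0.4157, 0.0291]
tool_rot: [0.001, 0.049, 0.999, -0.001]
contact_force: [-0.4, 1.3, 5.2]
gripper_width: 0.312
```

{"fn": "drive_tool", "kwargs": {
  "series": [-1, 0, 0, -15, 0, 0, 0, -1, 0, 0, -30, 0, 0, 0, -1, 0, 0, -30, 0, 0, 0, -1, 0, 0, 0, 0, 0, 0]
}}

```text
t: 30.9
eef_pos: [0.5404, -0.4164, 0.1065]
tool_rot: [0.002, 0.049, 0.999, -0.002]
contact_force: [-0.5, -0.0, -2.1]
gripper_width: 0.309
```

```bash
python3 - <<'E'
from mv import *; from look import look
mv([648,97.5,105],95); look([.54,-.413,.08],'p12')
E
```

```text
t 30.9 tcp [ 540.4 -416.4  106.5] turn [-0.004  0.004 -0.185] shift before turn [-56.8 522.   -0. ] shift after turn [-152.   502.6    1.5] w 0.309 F [-0.5 -0.  -2.1]
```

View pics/p12.png

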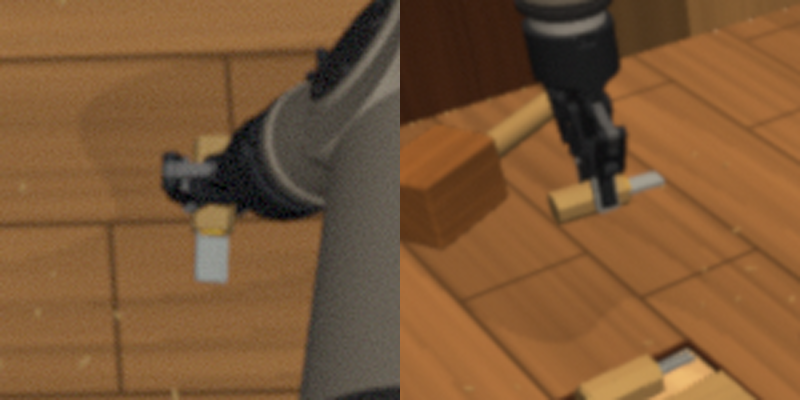

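{"fn": "drive_tool", "kwargs": {
  "series": [-1, 0, 0, 0, 0, 0, -0.185, -1, -15, 50, 0, 0, 0, 0, -1, -15, 50, 0, 0, 0, 0, -1, -15, 50, 0, 0, 0, 0, -1, -15, 50, 0, 0, 0, 0, -1, -15, 50, 0, 0, 0, 0, -1, -15, 50, 0, 0, 0, 0, -1, -15, 50, 0, 0, 0, 0, -1, -15, 50, 0, 0, 0, 0, -1, -16, 51, 0, 0, 0, 0, -1, -16, 51, 0, 0, 0, 0, -1, 0, 0, 0, 0, 0, 0]
}}

```text
t: 32.5
eef_pos: [0.6456, 0.1055, 0.1013]
tool_rot: [-0.001, -0.048, 0.999, 0.001]
contact_force: [0.1, -0.6, -1.3]
gripper_width: 0.31
```

{"fn": "drive_tool", "kwargs": {
  "series": [-1, 0, 0, 0, 0, 0, 0, -1, 0, 0, 0, 0, 0, 0]
}}

```text
t: 32.75
eef_pos: [0.6461, 0.0958, 0.1021]
tool_rot: [-0.001, -0.042, 0.999, -0.001]
contact_force: [-0.4, -0.0, -1.4]
gripper_width: 0.311
```

```bash
python3 - <<'E'
from mv import *
mv([648,97.5,34.5],95)
E
```

```text
t 32.75 tcp [646.1  95.8 102.1] turn [-0.002 -0.002 -0.003] shift before turn [-2.1  1.7 67.6] shift after turn [-2.   1.6 67.6] w 0.311 F [-0.4 -0.  -1.4]
```

{"fn": "drive_tool", "kwargs": {
  "series": [-1, -2, 2, 30, 0, 0, 0, -1, 0, 0, 25, 0, 0, 0, -1, 0, 0, 7, 0, 0, 0, -1, 0, 0, 3, 0, 0, 0, -1, 0, 0, 1, 0, 0, 0, -1, 0, 0, 0.5, 0, 0, 0, -1, 0, 0, 0, 0, 0, 0]
}}

```text
t: 33.62
eef_pos: [0.6487, 0.1002, 0.0369]
tool_rot: [0.0, -0.044, 0.999, -0.0]
contact_force: [-0.1, 0.5, -0.5]
gripper_width: 0.314
```

{"fn": "drive_tool", "kwargs": {
  "series": [-1, 0, -2, 1, 0, 0, 0, -1, 0, 0, 0.5, 0, 0, 0, -1, 0, 0, 0, 0, 0, 0]
}}

```text
t: 34.0
eef_pos: [0.6486, 0.0981, 0.0347]
tool_rot: [-0.0, -0.044, 0.999, -0.0]
contact_force: [-0.3, -0.2, -2.4]
gripper_width: 0.314
```

{"fn": "drive_tool", "kwargs": {
  "series": [-1, 0, 0, 0.7, 0, 0, 0, -1, 0, 0, 0, 0, 0, 0]
}}

```text
t: 34.25
eef_pos: [0.6486, 0.0982, 0.0341]
tool_rot: [0.0, -0.044, 0.999, -0.0]
contact_force: [0.3, -0.4, -0.3]
gripper_width: 0.313
```

{"fn": "drive_tool", "kwargs": {
  "series": [0.1, 0, 0, 0, 0, 0, 0, 0.1, 0, 0, 0, 0, 0, 0, 0.1, 0, 0, 0, 0, 0, 0, 0.1, 0, 0, -15, 0, 0, 0, 0.1, 0, 0, -30, 0, 0, 0, 0.1, 0, 0, -40, 0, 0, 0, 0.1, 0, 0, 0, 0, 0, 0]
}}

```text
t: 35.12
eef_pos: [0.6514, 0.0988, 0.124]
tool_rot: [0.004, -0.043, 0.999, 0.0]
contact_force: [0.6, 1.0, 0.1]
gripper_width: 0.551
```

{"fn": "drive_tool", "kwargs": {
  "series": [0.1, 20, 48, -10, 0, 0, 0, 0.1, 20, 48, -10, 0, 0, 0, 0.1, 20, 48, -10, 0, 0, 0, 0.1, 20, 48, -10, 0, 0, 0, 0.1, 20, 48, -10, 0, 0, 0, 0.1, 20, 48, -10, 0, 0, 0, 0.1, 20, 48, -10, 0, 0, 0, 0.1, 20, 48, -10, 0, 0, 0, 0.1, 20, 48, -10, 0, 0, 0, 0.1, 20, 48, -10, 0, 0, 0, 0.1, 0, 0, 0, 0, 0, 0, 0.1, 0, 0, 0, 0, 0, 0]
}}

```text
t: 36.62
eef_pos: [0.4078, 0.5583, 0.2182]
tool_rot: [0.0, -0.044, 0.999, -0.001]
contact_force: [-0.5, -0.6, 0.5]
gripper_width: 0.551
```

```bash
python3 - <<'E'
from h import *
im,K,R,t=cam('top'); im2,K2,R2,t2=cam('scene')
a=cv2.resize(im[130:320,130:550],(800,362),interpolation=cv2.INTER_CUBIC)
b=cv2.resize(im2[140:400,170:520],(320,238),interpolation=cv2.INTER_CUBIC); 
c=cv2.resize(im2[180:390,180:400],(249,238),interpolation=cv2.INTER_CUBIC)
row=np.zeros((238,800,3),np.uint8); row[:,:320]=b; row[:,330:579]=c
cv2.imwrite('pics/fin.png',np.vstack([a,row]))
# does anything untouched differ?
im0=np.load('top0.npz')['im']
for n,(x0,y0,x1,y1) in dict(small=(140,280,170,310),tin=(270,262,312,300),brush=(408,254,452,318)).items():
    print(n,'mean abs diff',np.abs(im[y0:y1,x0:x1].astype(int)-im0[y0:y1,x0:x1]).mean().round(2))
print(bot.get_obs()['t'],bot.get_obs()['eef_pos'])
E
```

```text
small mean abs diff 3.45
tin mean abs diff 3.19
brush mean abs diff 3.98
36.725 [0.40895439 0.55722398 0.21818773]
```

View pics/fin.png

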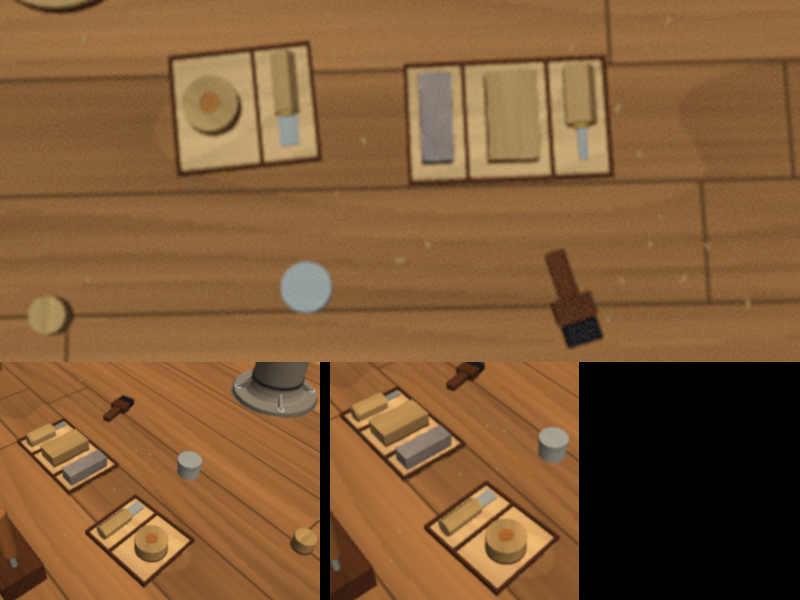

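All five pieces are inside their compartments: disc (211,103), chisel (285,98), stone (436,117), plaque (513,117) and gouge (580,110). The small blank, tin and brush haven't moved. I'm handing in.

```bash
python3 -c "
from station import bot
print(bot.hand_in())"
```

```text
the job is handed in; nothing more can be done
None
```

Both carving kits are made up, and I handed the job in at about 37 s on the robot's clock, against the 128 s limit.

- **Tray 3:** I placed the rectangular blank in the middle first, then the gouge in the -y narrow compartment and the stone in the +y one.
- **Tray 2:** I placed the large round blank in the wide compartment, then the chisel in the narrow one.

**Last checks:** With the arm moved clear, the top and scene pictures showed all five pieces inside their compartments, none on a rim or divider. The tool height at each release was within about 1 mm of the floor height expected from the pick. Only the large round blank showed a clear floor contact force before release (5.6 N); the other four were released within about 1 mm of the floor. The small round blank, wax tin and brush showed no visible move, with top-view pixel differences of about 3–4 levels, which I took as camera noise. The highest tool force I read was about 8 N, read only at the end of each call. No check failed or disagreed.

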